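# Close up a row of biscuits in the spread gauge

### The job

Get the biscuit spread gauge ready to read, using pushes only: first nudge the two biscuits that have strayed back across the deck until they touch the long fence in line with the other two, then push the blue sliding cursor along until the four biscuits stand closed up, touching one another, between the cursor and the end stop. Do not pick up or tip any biscuit, do not crush one, leave the other things on the bench where they are, and finish with the hand clear.

Things in the scene. Friction and masses are not known exactly. Their poses are not given: they have to be found in the camera images.
- gauge: biscuit spread gauge fixed on the bench: white deck 150 mm (x) by 500 mm (y), 10 mm thick. Origin: centre of its underside, on the bench. Its x axis points across the deck to the fence, its y axis along the fence to the end stop; turned up to 15 degrees. The deck's near edge is at x = -75 mm
- fence_face (a point): middle of the inner face of the aluminium fence along the deck's far edge, at x = +60, y = 0 in the gauge's frame, 17 mm above the bench. The fence is 500 mm long, 15 mm thick, its top 24 mm above the bench with a black-marked rule. Biscuits against it have their centres at x = +29 mm
- stop_face (a point): middle of the face of the dark steel end stop, which the first biscuit must meet: x = +29, y = +220 mm in the gauge's frame, 16 mm above the bench. The stop reaches from x = -25 to +60 mm, is 20 mm thick and its top is 28 mm above the bench
- cursor (a joint): travel in m of the blue cursor along the fence towards the end stop (the gauge's +y): 0 when the biscuit side of its blade is at y = -160 mm in the gauge's frame, 0.25 at most. Starts at 0.01 to 0.07; reads about 0.132 on a closed-up row of four. Slides with about 1.2 N of friction, stays where left, cannot be lifted off
- cursor_back (a point): where to push the cursor: middle of the back of its blade (the side away from the biscuits), at x = +12 mm in the gauge's frame, 22 mm above the bench. The blade is 6 mm thick, spans x = -35 to +58 mm and stands 11.5 to 32 mm above the bench; behind it a saddle over the fence (x over +55 mm) with a thumbscrew reaches 46 mm high
- biscuit_1: one of four alike round tan biscuits, 62 mm across, 12 mm thick, upright edges, about 25 g (breaks if pushed with over 50 N), flat on the gauge's deck. Origin: centre of its underside, on the deck. Two of them start along the fence (within 2 mm), two 20 to 50 mm short of it; which name is which varies
- biscuit_2: one of four alike round tan biscuits, 62 mm across, 12 mm thick, upright edges, about 25 g (breaks if pushed with over 50 N), flat on the gauge's deck. Origin: centre of its underside, on the deck. Two of them start along the fence (within 2 mm), two 20 to 50 mm short of it; which name is which varies
- biscuit_3: one of four alike round tan biscuits, 62 mm across, 12 mm thick, upright edges, about 25 g (breaks if pushed with over 50 N), flat on the gauge's deck. Origin: centre of its underside, on the deck. Two of them start along the fence (within 2 mm), two 20 to 50 mm short of it; which name is which varies
- biscuit_4: one of four alike round tan biscuits, 62 mm across, 12 mm thick, upright edges, about 25 g (breaks if pushed with over 50 N), flat on the gauge's deck. Origin: centre of its underside, on the deck. Two of them start along the fence (within 2 mm), two 20 to 50 mm short of it; which name is which varies
- crumb_brush: flat pastry brush with a wooden handle, 200 mm long, lying on the bench in front of the gauge; origin under its middle. Leave alone
- cutter: steel ring biscuit cutter, 66 mm across and 30 mm high, standing on the bench in front of the gauge; origin at the centre of its underside. Leave alone
- calliper: digital calliper 200 mm long, 14 mm high, lying on the bench behind the fence; origin under the middle of its beam. Leave alone
- thermometer: yellow probe thermometer, handle 90 mm by 24 mm by 16 mm and a 110 mm probe along its +y, lying on the bench behind the fence; origin under the middle of the handle. Leave alone
- timer: white timer 62 x 68 x 20 mm on the bench beyond the cursor's end of the gauge; origin at the centre of its underside. Leave alone
- sample_jar: clear sample jar with blue cap, 68 mm across and 75 mm high, standing on the bench beyond the stop's end of the gauge; origin at the centre of its underside. Leave alone
There are look-alikes about, which are no part of the job. Leave any green or purple look-alike of the biscuit_3 alone. What is shaped like the biscuit_1 but turquoise is not meant.

How it is judged:
By the outcome, as a careful person would: the job done as asked, in the order asked, and still so for the second after the job is handed in, with the robot touching nothing.
It also fails if it takes over 48 s, if anything falls off the work surface, if the arm or the gripper's body presses on something with over 40 N, if the wrist force passes 120 N, or if a joint passes its speed limit or range.

### The arm

A 6-joint arm with a two-finger parallel gripper is mounted at the origin on the work surface. World frame = base frame: x ahead of the robot, y to its left, z up, the work surface at z = 0. Lengths are in m, angles in degrees, forces in N, time in s.
With the tool pointing down it reaches from about 0.275 to 0.775 m from the base axis. Payload 14.6 kg.
Tool frame: the origin (TCP) lies between the finger pads; the fingertips stand 8 mm ahead of it and the grasp point (between the pads) lies 11 mm behind it; z points along the fingers, y is the line along which they close (so a half turn about z gives the same grasp; the last joint's range is limited). The gripper opens to 85 mm and grips with 20 to 120 N. Pads are 22 mm wide; open, the fingers measure 114 mm over their backs; the gripper's body (76 mm by 85 mm) begins 54 mm behind the grasp point. The pads swing forward as they close: fully open they stand 13 mm farther back than shut.
Start: joints at [-85.445, 15.075, -2.767, 72.158, 0, 81.102], TCP at [0.122, -0.511, 0.239] pointing down, gripper open.
Joint ranges: [-151.79, 151.79], [-50.71, 97.33], [-67.44, 78.34], [-121.81, 120.89], [-77.56, 73.72], [-180, 180]. Speed limits (degrees/s): [108.29, 108.29, 147.25, 159.86, 180, 180].

### API

Orientations are given as a 3x3 rotation matrix whose columns are the frame's x, y, z axes.
In Python, from workcell import r gives the robot as it stands. The module is installed in compiled form; this text tells all that it offers.
- The arm moves only by the tool arm_command, never from a script. Its argument "steps" is a list of rows, each a list of 6 numbers: the shift along the tool's x, y, z in mm, then the turn, a rotation vector about the tool's x, y, z in degrees. In form: [[tx, ty, tz, ax, ay, az], ...]. A call has 1 to 12 rows; each row is the pose to reach, as a shift and turn from the pose commanded when the call began, along the tool's axes at that moment; what a row does not reach only later rows make up. A row lasts 1/12 s, in which the tool goes at most 41.7 mm and 7.16 degrees, less where a joint would pass 70% of its speed; a pose out of reach is approached as far as the arm can. A call with a gripper value outside its range is refused whole. "gripper" is the opening, from -1 (shut) to 1 (fully open), set as the call begins (left out, the last holds). The fingers move at their own pace and stop on an object; the grip force is fixed at half the most. Time passes only in rows, so rows that repeat a pose let the fingers close. It gives the time, the measured TCP pose, the force, the opening and the grip force at its end, in the units of the state.
- r.sense(): the state, without advancing time (a new reading comes with each control period).
- r.get_image(name): name is "side" or "top" or "wrist"; returns a dict with "frame" (420x560x3 uint8, blue, green, red), "fx", "fy", "cx", "cy" (pixels), "camera_from_world" (4x4, takes a point from world to camera coordinates). Camera axes: x right, y down, z forward; pixel columns grow to the right and rows downward; lengths in m; the calibration is good to about 2 mm. A picture is of the moment at which its call begins. There is no depth.
- r.close_job(): hands the job in; it is judged then, once.
The state is a dict: "clock": time; "q": joint angles; "qd": joint speeds; "effort": joint torques, N m; "ee_pos": TCP position; "tcp_rot": TCP orientation; "ft_force": force on the tool from outside, world axes, zero at the start; "wrist_torque": the same for the moment, N m; "grip_width": opening from 0.0 (shut) to 1.0 (fully open); "grasp_force": force on a finger pad.
Only numpy, scipy, OpenCV 4.12 (cv2) and the standard library are available. Lean on these libraries where they do the work, as an engineer would, in place of code of your own. Each camera call takes 0.05 s, during which the arm holds its last target. There are 200 camera calls.

## Working session

There is one attempt and no reset: what is moved stays moved. The work goes in short steps, Python scripts to look and compute and a tool call to move; the robot and the scene stay as the last step left them, time stands still between calls to the robot, and variables do not carry over. Pictures are saved under pics/ and viewed, at most 10 in all, crops included, and the job is handed in when it is done.

Besides the shell and the picture viewer there is one more tool, called after "Emit:" as a command line: name --pt "numbers of a row" for each row, then --argument value for the rest. arm_command: Moves the arm, as the interface text tells. Its arguments: {"type":"object","properties":{"steps":{"type":"array","items":{"type":"array","items":{"type":"number"}}},"gripper":{"type":"number"}},"required":["steps"]}

```bash
mkdir -p pics; python3 - <<'E'
from workcell import r
import cv2,pickle,numpy as np
d={}
for n in("top","side"):
    d[n]=r.get_image(n); cv2.imwrite(f"pics/{n}0.png",d[n]["frame"])
    print(n,d[n]["fx"],d[n]["cx"],d[n]["cy"],np.round(d[n]["camera_from_world"],3).tolist())
pickle.dump(d,open("d0.pkl","wb"))
s=r.sense();print(s["clock"],s["ee_pos"],np.round(s["tcp_rot"],3).tolist(),s["grip_width"])
E
```

```text
top 503.6972050988736 275.9240442793613 206.99104829101296 [[-0.001, -1.0, 0.001, 0.017], [-0.99, 0.0, -0.144, 0.589], [0.144, -0.001, -0.99, 1.173], [0.0, 0.0, 0.0, 1.0]]
side 445.05793648090213 282.78309768208675 214.37948100286212 [[0.993, -0.12, 0.013, -0.587], [-0.069, -0.653, -0.754, 0.076], [0.099, 0.748, -0.656, 1.031], [0.0, 0.0, 0.0, 1.0]]
0.1 [ 0.12209354 -0.51035079  0.2388846 ] [[0.973, 0.233, -0.0], [0.233, -0.973, 0.001], [0.0, -0.001, -1.0]] 1.0015301594683244
```

View pics/top0.png

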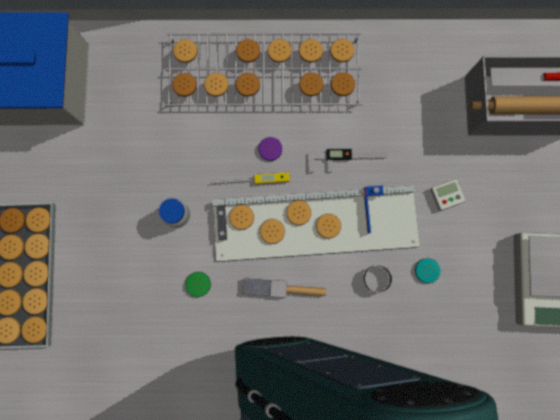

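View pics/side0.png

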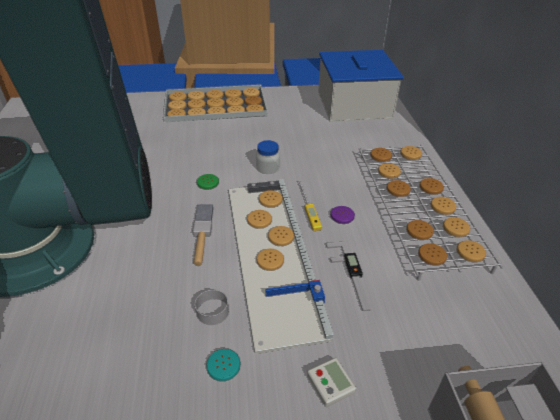

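The top view shows the gauge at px (213–418, 188–262), with the end stop on the left at (222,222) and the cursor on the right at (368,210). The four tan biscuits are at (242,217), (299,213), (272,231) and (328,226). The last two have strayed from the fence. The green (198,284), purple (270,149) and turquoise (427,271) discs are look-alikes, and so are the biscuits on the rack and trays. Next, an enlarged crop to confirm.

```bash
python3 - <<'E'
import cv2,pickle
d=pickle.load(open("d0.pkl","rb"))
f=d["top"]["frame"][175:275,205:430]
cv2.imwrite("pics/crop0.png",cv2.resize(f,None,fx=3.5,fy=3.5,interpolation=cv2.INTER_CUBIC))
E
```

```text
(no output)
```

View pics/crop0.png

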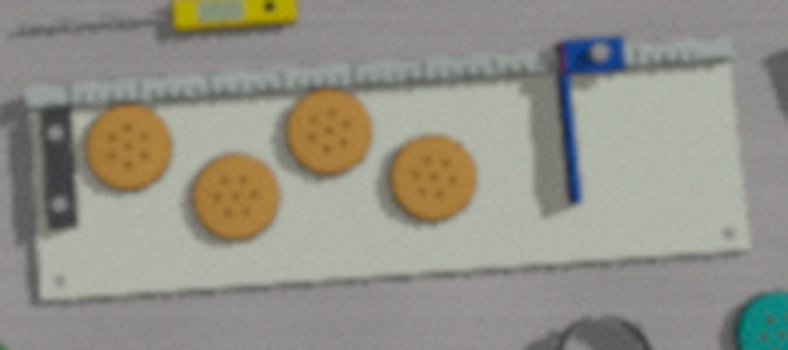

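The crop confirms it. The strayed tan biscuits are at crop (236,197) and (433,178), and the ones at the fence are at (128,147) and (329,131). The blade runs from (565,75) to (575,203).

```bash
cat > h.py <<'E'
import numpy as np,cv2,pickle
from scipy.optimize import least_squares
def ray(im,u,v,z):
    M=im["camera_from_world"];R=M[:3,:3];c=-R.T@M[:3,3]
    d=R.T@np.array([(u-im["cx"])/im["fx"],(v-im["cy"])/im["fy"],1]);return (c+d*(z-c[2])/d[2])
def biscuits(im,z=.022):
    f=im["frame"][175:275,205:430];h=cv2.cvtColor(f,cv2.COLOR_BGR2HSV)
    m=cv2.inRange(h,(8,110,90),(22,255,255))
    n,_,st,c=cv2.connectedComponentsWithStats(m)
    return [(st[i,4],c[i]+[205,175],ray(im,*(c[i]+[205,175]),z)) for i in range(1,n) if st[i,4]>200]
def G(p,x,y,z=0):
    a=p[2];return np.array([p[0]+np.cos(a)*x-np.sin(a)*y,p[1]+np.sin(a)*x+np.cos(a)*y,z])
def inv(p,w):
    a=p[2];d=np.array(w[:2])-p[:2];return np.array([np.cos(a)*d[0]+np.sin(a)*d[1],-np.sin(a)*d[0]+np.cos(a)*d[1]])
def proj(im,w):
    c=im["camera_from_world"]@np.append(w,1);return np.array([im["fx"]*c[0]/c[2]+im["cx"],im["fy"]*c[1]/c[2]+im["cy"]])
E
python3 - <<'E'
from h import *
d=pickle.load(open("d0.pkl","rb"));t=d["top"]
pts=[((25,89),(.075,.25,.024)),((733,41),(.075,-.25,.024)),((39,300),(-.075,.25,.01)),((750,248),(-.075,-.25,.01)),((73,107),(.060,.22,.028)),((76,226),(-.025,.22,.028))]
uv=[np.array([a/3.5+205-.36,b/3.5+175-.36]) for (a,b),_ in pts]
res=lambda p:np.concatenate([proj(t,G(p,*m))-q for q,(_,m) in zip(uv,pts)])
s=least_squares(res,[.55,0,0]);p=s.x;print(p,np.degrees(p[2]),np.round(s.fun,2))
np.save("p.npy",p)
for a,c,w in biscuits(t): print(a,c.round(1),w.round(4),(inv(p,w)*1000).round(1))
for u,v in((565,75),(575,203)):
    w=ray(t,u/3.5+204.64,v/3.5+174.64,.032);print("blade",w,inv(p,w)*1000)
E
```

```text
[ 0.55267727 -0.08093444  0.07099774] 4.067871128087218 [ 0.16 -0.37  0.27 -0.92  0.14  0.77  0.65  0.99 -1.17 -0.6  -0.04  0.04]
455 [298.3 212.2] [ 0.579  -0.0383  0.022 ] [29.3 40.6]
452 [241.2 216.6] [0.5682 0.1017 0.022 ] [ 28.4 181.1]
454 [328.2 225.5] [ 0.5461 -0.111   0.022 ] [ -8.7 -29.5]
449 [271.8 230.9] [0.5329 0.0268 0.022 ] [-12.1 108.9]
blade [ 0.61730523 -0.20368176  0.032     ] [  55.75768291 -127.02266508]
blade [ 0.52765439 -0.20822623  0.032     ] [ -33.98968101 -125.19602807]
```

```bash
cat > go.py <<'E'
import sys
from h import *
from workcell import r
# go.py gx gy z (mm, gauge frame) -> shift in present tool axes
p=np.load("p.npy");s=r.sense();R=np.array(s["tcp_rot"])
print("t %.2f"%s["clock"],"gauge",(inv(p,s["ee_pos"])*1000).round(1),"z",round(s["ee_pos"][2]*1000,1),"F",np.round(s["ft_force"],1))
Rw=np.c_[[np.cos(p[2]),np.sin(p[2]),0],[np.sin(p[2]),-np.cos(p[2]),0],[0,0,-1]]
from scipy.spatial.transform import Rotation as T
print("turn",T.from_matrix(R.T@Rw).as_rotvec(degrees=True).round(2))
for a in sys.argv[1:]:
    x,y,z=map(float,a.split(","))
    print(a,(R.T@(G(p,x/1000,y/1000,z/1000)-s["ee_pos"])*1000).round(1))
E
python3 go.py -70,-29.5,100 -70,-29.5,50
```

```text
t 0.10 gauge [-460.  -397.8] z 238.9 F [-0.2  0.7 -0.3]
turn [-0.05 -0.    9.38]
-70,-29.5,100 [ 444.8 -299.7  139.2]
-70,-29.5,50 [ 444.8 -299.6  189.2]
```

Emit:
arm_command --pt "30 -20 10 0 0 1" --pt "62 -42 20 0 0 2" --pt "94 -64 30 0 0 3" --pt "126 -85 40 0 0 4" --pt "158 -106 50 0 0 5" --pt "190 -128 60 0 0 6" --pt "222 -150 70 0 0 7" --pt "254 -171 80 0 0 8" --pt "286 -193 90 0 0 9.4" --pt "318 -214 100 0 0 9.4" --pt "350 -236 110 0 0 9.4" --pt "382 -257 120 0 0 9.4" --gripper -1

```text
clock: 1.1
ee_pos: [0.4347, -0.1699, 0.1188]
tcp_rot: [[0.997, 0.071, -0.0], [0.071, -0.997, 0.0], [-0.0, -0.0, -1.0]]
ft_force: [0.6, -1.0, 0.2]
grip_width: -0.0
grasp_force: 0.0
```

```bash
python3 go.py -70,-29.5,60 -70,-29.5,30
```

```text
t 1.10 gauge [-124.   -80.4] z 118.8 F [ 0.6 -1.   0.2]
turn [-0.    0.   -0.01]
-70,-29.5,60 [ 54.  -50.9  58.8]
-70,-29.5,30 [ 54.  -50.9  88.8]
```

Emit:
arm_command --pt "20 -19 20" --pt "40 -38 45" --pt "54 -51 65" --pt "54 -51 80" --pt "54 -51 84" --pt "54 -51 84"

```text
validation failed for argument at $.st...
```

Emit:
arm_command --pt "20 -19 20 0 0 0" --pt "40 -38 45 0 0 0" --pt "54 -51 65 0 0 0" --pt "54 -51 80 0 0 0" --pt "54 -51 84 0 0 0" --pt "54 -51 84 0 0 0"

```text
clock: 1.6
ee_pos: [0.4833, -0.1167, 0.0344]
tcp_rot: [[0.997, 0.071, -0.002], [0.071, -0.997, 0.001], [-0.002, -0.001, -1.0]]
ft_force: [-0.4, -0.4, 0.2]
grip_width: -0.003
grasp_force: 0.0
```

```bash
python3 go.py -70,-29.5,22; python3 - <<'E'
from workcell import r
import cv2
f=r.get_image("side")["frame"][160:310,170:350]
cv2.imwrite("pics/s1.png",cv2.resize(f,None,fx=4,fy=4,interpolation=cv2.INTER_CUBIC))
E
```

```text
t 1.60 gauge [-71.8 -30.8] z 34.4 F [-0.4 -0.4  0.2]
turn [-0.06  0.13  0.01]
-70,-29.5,22 [ 1.8 -1.3 12.4]
```

View pics/s1.png

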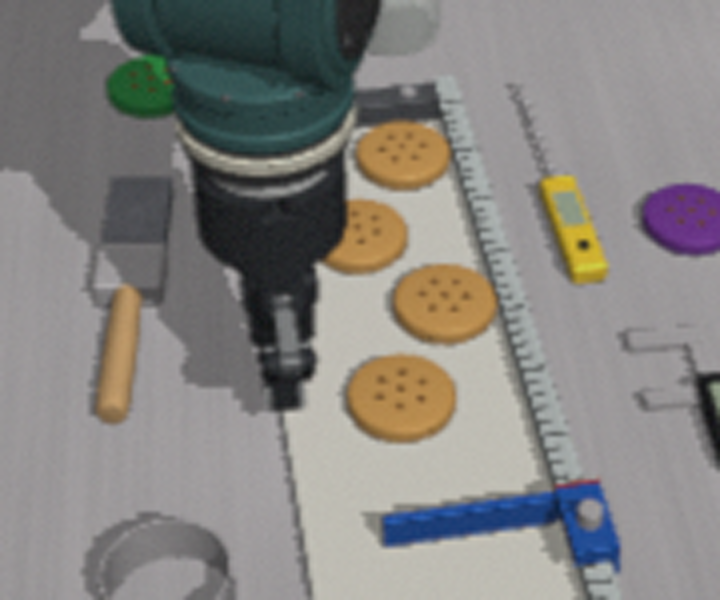

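The shut fingertips are at crop (285,408), in front of the strayed biscuit at (402,397). They are clear of the brush and above the deck edge. I'll lower and push.

Emit:
arm_command --pt "1 -1 6 0 0 0" --pt "1 -1 9 0 0 0" --pt "1 -1 11 0 0 0" --pt "1 -1 12 0 0 0" --pt "1 -1 12 0 0 0"

```text
clock: 2.07
ee_pos: [0.4849, -0.1162, 0.0233]
tcp_rot: [[0.998, 0.07, 0.0], [0.07, -0.998, -0.0], [0.0, 0.0, -1.0]]
ft_force: [-0.8, -0.2, -1.0]
grip_width: 0.002
grasp_force: 0.0
```

```bash
python3 go.py -18,-29.5,22 -13,-29.5,22
```

```text
t 2.07 gauge [-70.1 -30.4] z 23.3 F [-0.8 -0.2 -1. ]
turn [ 0.   -0.   -0.04]
-18,-29.5,22 [52.1 -0.9  1.3]
-13,-29.5,22 [57.1 -0.9  1.3]
```

Emit:
arm_command --pt "4 -1 2 0 0 0" --pt "9 -1 2 0 0 0" --pt "13 -1 2 0 0 0" --pt "17 -1 2 0 0 0" --pt "21 -1 2 0 0 0" --pt "25 -1 2 0 0 0" --pt "29 -1 2 0 0 0" --pt "33 -1 2 0 0 0" --pt "37 -1 2 0 0 0" --pt "41 -1 2 0 0 0" --pt "45 -1 2 0 0 0" --pt "49 -1 2 0 0 0"

```text
clock: 3.07
ee_pos: [0.5342, -0.1116, 0.0213]
tcp_rot: [[0.998, 0.071, 0.0], [0.071, -0.998, 0.0], [0.0, -0.0, -1.0]]
ft_force: [-0.4, 0.2, -0.3]
grip_width: 0.002
grasp_force: 0.2
```

```bash
python3 - <<'E'
from h import *
from workcell import r
p=np.load("p.npy");t=r.get_image("top");pickle.dump(t,open("t1.pkl","wb"))
for a,c,w in biscuits(t): print(a,(inv(p,w)*1000).round(1))
cv2.imwrite("pics/t1.png",cv2.resize(t["frame"][175:275,205:430],None,fx=3.5,fy=3.5,interpolation=cv2.INTER_CUBIC))
E
python3 go.py -18,-29.5,22 -13,-29.5,22
```

```text
453 [29.1 40.6]
451 [ 28.4 181. ]
446 [-12.  108.7]
t 3.12 gauge [-19.9 -29.3] z 21.3 F [-0.6 -0.2  0.5]
turn [ 0.01 -0.03 -0.01]
-18,-29.5,22 [ 1.9  0.2 -0.7]
-13,-29.5,22 [ 6.9  0.2 -0.7]
```

View pics/t1.png

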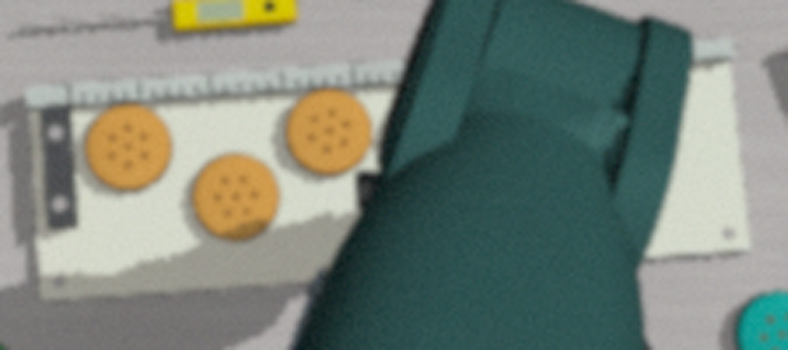

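The arm hides the pushed biscuit from the top camera. The other three haven't moved. I'll close on the fence slowly, by force.

Emit:
arm_command --pt "1.5 0 0 0 0 0" --pt "3 0 0 0 0 0" --pt "4 0 0 0 0 0" --pt "5 0 0 0 0 0" --pt "5 0 0 0 0 0"

```text
clock: 3.53
ee_pos: [0.539, -0.1112, 0.0213]
tcp_rot: [[0.997, 0.071, 0.0], [0.071, -0.997, -0.0], [0.0, 0.0, -1.0]]
ft_force: [-0.6, -0.0, -0.5]
grip_width: 0.002
grasp_force: 0.0
```

Emit:
arm_command --pt "0.5 0 0 0 0 0" --pt "1 0 0 0 0 0" --pt "1 0 0 0 0 0"

```text
clock: 3.78
ee_pos: [0.5399, -0.1111, 0.0213]
tcp_rot: [[0.998, 0.071, 0.0], [0.071, -0.998, 0.0], [0.0, -0.0, -1.0]]
ft_force: [-0.2, -0.0, -0.3]
grip_width: -0.002
grasp_force: 0.0
```

```bash
python3 go.py -13,-29.5,22; python3 - <<'E'
from workcell import r
import cv2
f=r.get_image("side")["frame"][160:310,200:380]
cv2.imwrite("pics/s2.png",cv2.resize(f,None,fx=4,fy=4,interpolation=cv2.INTER_CUBIC))
E
```

```text
t 3.78 gauge [-14.9 -29.2] z 21.3 F [-0.2 -0.  -0.3]
turn [-0.   -0.   -0.02]
-13,-29.5,22 [ 1.9  0.3 -0.7]
```

View pics/s2.png

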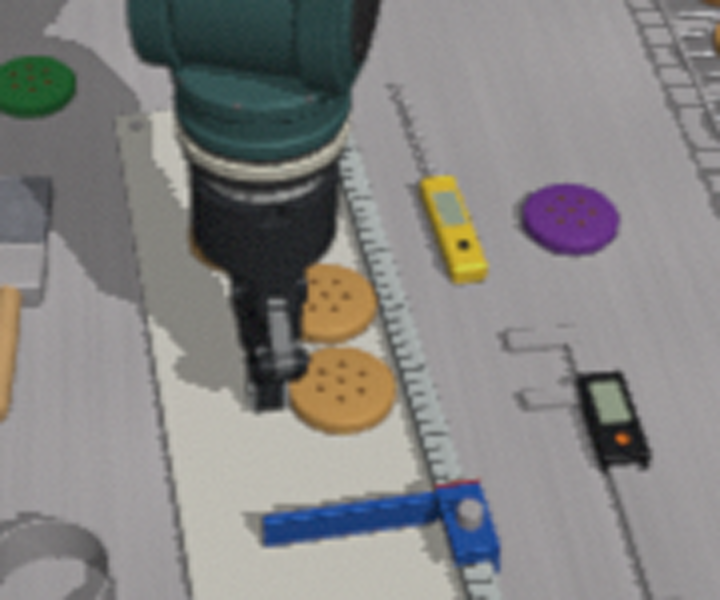

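The biscuit at crop (343,388) is in line and nearly at the fence, with its right edge at about (396,388). The next steps are finer.

Emit:
arm_command --pt "0.5 0 0 0 0 0" --pt "1 0 0 0 0 0" --pt "1 0 0 0 0 0"

```text
clock: 4.08
ee_pos: [0.541, -0.1111, 0.0213]
tcp_rot: [[0.997, 0.071, 0.0], [0.071, -0.997, -0.0], [0.0, 0.0, -1.0]]
ft_force: [0.9, -0.5, -0.1]
grip_width: 0.005
grasp_force: 0.0
```

Emit:
arm_command --pt "0.5 0 0 0 0 0" --pt "1 0 0 0 0 0" --pt "1 0 0 0 0 0"

```text
clock: 4.33
ee_pos: [0.542, -0.111, 0.0213]
tcp_rot: [[0.998, 0.071, 0.0], [0.071, -0.998, 0.0], [0.0, 0.0, -1.0]]
ft_force: [-1.1, -0.6, 0.1]
grip_width: -0.002
grasp_force: 0.0
```

Emit:
arm_command --pt "0.5 0 0 0 0 0" --pt "1 0 0 0 0 0" --pt "1 0 0 0 0 0"

```text
clock: 4.58
ee_pos: [0.5429, -0.1109, 0.0213]
tcp_rot: [[0.997, 0.071, 0.0], [0.071, -0.997, 0.0], [0.0, -0.0, -1.0]]
ft_force: [0.7, -1.1, -0.6]
grip_width: -0.001
grasp_force: 0.0
```

Emit:
arm_command --pt "0.3 0 0 0 0 0" --pt "0.6 0 0 0 0 0" --pt "0.6 0 0 0 0 0"

```text
clock: 4.83
ee_pos: [0.5435, -0.1109, 0.0213]
tcp_rot: [[0.997, 0.071, 0.0], [0.071, -0.997, -0.0], [0.0, 0.0, -1.0]]
ft_force: [-0.3, -0.2, -0.4]
grip_width: 0.003
grasp_force: 0.0
```

Emit:
arm_command --pt "0.3 0 0 0 0 0" --pt "0.6 0 0 0 0 0" --pt "0.6 0 0 0 0 0"

```text
clock: 5.08
ee_pos: [0.5439, -0.1109, 0.0213]
tcp_rot: [[0.998, 0.071, -0.0], [0.071, -0.998, 0.0], [-0.0, -0.0, -1.0]]
ft_force: [-0.2, -0.3, 1.4]
grip_width: -0.001
grasp_force: 0.4
```

Emit:
arm_command --pt "0.3 0 0 0 0 0" --pt "0.6 0 0 0 0 0" --pt "0.6 0 0 0 0 0"

```text
clock: 5.33
ee_pos: [0.5441, -0.1108, 0.0212]
tcp_rot: [[0.998, 0.071, -0.001], [0.071, -0.998, -0.0], [-0.001, 0.0, -1.0]]
ft_force: [-5.5, -0.0, 3.2]
grip_width: -0.0
grasp_force: 2.6
```

```bash
python3 go.py -68,-29.5,22; python3 - <<'E'
from workcell import r
import cv2
f=r.get_image("side")["frame"][220:300,230:340]
cv2.imwrite("pics/s3.png",cv2.resize(f,None,fx=7,fy=7,interpolation=cv2.INTER_CUBIC))
E
```

```text
t 5.33 gauge [-10.7 -29.2] z 21.2 F [-5.5 -0.   3.2]
turn [ 0.    0.06 -0.02]
-68,-29.5,22 [-57.3   0.3  -0.7]
```

View pics/s3.png

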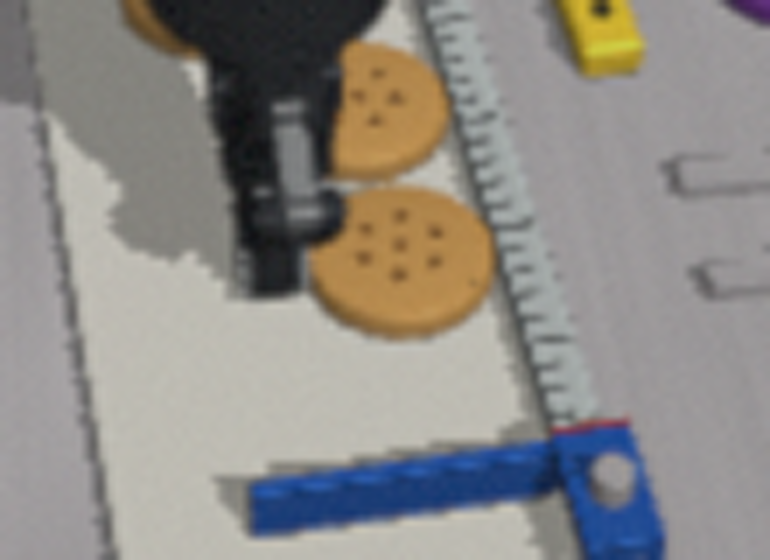

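The biscuit touches the fence at crop (495,258), and contact force is 5.5 N. I'll back off and go on to the second one.

Emit:
arm_command --pt "-4 0 0 0 0 0" --pt "-20 0 0 0 0 0" --pt "-45 0 -10 0 0 0" --pt "-59 -20 -25 0 0 0" --pt "-59 -50 -25 0 0 0" --pt "-59 -85 -25 0 0 0" --pt "-59 -115 -25 0 0 0" --pt "-59 -135 -20 0 0 0" --pt "-59 -138 -10 0 0 0" --pt "-59 -138 -3 0 0 0" --pt "-59 -138 0 0 0 0" --pt "-59 -138 0 0 0 0"

```text
clock: 6.38
ee_pos: [0.4758, 0.0222, 0.0207]
tcp_rot: [[0.998, 0.07, -0.001], [0.07, -0.998, 0.0], [-0.001, -0.0, -1.0]]
ft_force: [0.7, 0.7, 0.2]
grip_width: 0.005
grasp_force: 0.0
```

```bash
python3 go.py -22,108.8,21.5 -10.7,108.8,21.5
```

```text
t 6.38 gauge [-69.3 108.4] z 20.7 F [0.7 0.7 0.2]
turn [-0.01  0.04 -0.04]
-22,108.8,21.5 [47.3 -0.5 -0.8]
-10.7,108.8,21.5 [58.6 -0.5 -0.8]
```

Emit:
arm_command --pt "4 0 -1 0 0 0" --pt "9 0 -1 0 0 0" --pt "14 0 -1 0 0 0" --pt "18 0 -1 0 0 0" --pt "22 0 -1 0 0 0" --pt "26 0 -1 0 0 0" --pt "30 0 -1 0 0 0" --pt "34 0 -1 0 0 0" --pt "38 0 -1 0 0 0" --pt "42 0 -1 0 0 0" --pt "46 0 -1 0 0 0" --pt "50 0 -1 0 0 0"

```text
clock: 7.38
ee_pos: [0.5263, 0.0263, 0.0223]
tcp_rot: [[0.997, 0.071, -0.0], [0.071, -0.997, 0.0], [-0.0, -0.0, -1.0]]
ft_force: [0.1, 0.5, 0.4]
grip_width: 0.0
grasp_force: 0.1
```

Emit:
arm_command --pt "2 0 0 0 0 0" --pt "4 0 0 0 0 0" --pt "5 0 0 0 0 0" --pt "6 0 0 0 0 0" --pt "6.5 0 0 0 0 0" --pt "6.5 0 0 0 0 0"

```text
clock: 7.88
ee_pos: [0.5324, 0.0267, 0.0223]
tcp_rot: [[0.998, 0.071, -0.0], [0.071, -0.998, -0.0], [-0.0, 0.0, -1.0]]
ft_force: [0.6, -0.2, 0.3]
grip_width: -0.003
grasp_force: 0.0
```

```bash
python3 go.py -10.7,108.8,21.5
```

```text
t 7.88 gauge [-12.6 108.8] z 22.3 F [ 0.6 -0.2  0.3]
turn [ 0.    0.   -0.02]
-10.7,108.8,21.5 [ 1.9 -0.   0.8]
```

Emit:
arm_command --pt "0.4 0 0 0 0 0" --pt "0.8 0 0 0 0 0" --pt "1.2 0 0 0 0 0" --pt "1.2 0 0 0 0 0"

```text
clock: 8.22
ee_pos: [0.5336, 0.0268, 0.0223]
tcp_rot: [[0.997, 0.071, 0.0], [0.071, -0.997, -0.0], [0.0, 0.0, -1.0]]
ft_force: [0.4, 0.0, 0.0]
grip_width: -0.001
grasp_force: 0.0
```

Emit:
arm_command --pt "0.3 0 0 0 0 0" --pt "0.6 0 0 0 0 0" --pt "0.6 0 0 0 0 0"

```text
clock: 8.47
ee_pos: [0.5342, 0.0268, 0.0223]
tcp_rot: [[0.997, 0.071, 0.0], [0.071, -0.997, -0.0], [0.0, 0.0, -1.0]]
ft_force: [0.0, 0.8, -0.7]
grip_width: 0.002
grasp_force: 0.0
```

Emit:
arm_command --pt "0.3 0 0 0 0 0" --pt "0.5 0 0 0 0 0" --pt "0.5 0 0 0 0 0"

```text
clock: 8.72
ee_pos: [0.5345, 0.0268, 0.0222]
tcp_rot: [[0.997, 0.071, -0.0], [0.071, -0.997, -0.0], [-0.0, 0.0, -1.0]]
ft_force: [-1.7, -0.8, 1.2]
grip_width: 0.001
grasp_force: 0.8
```

Emit:
arm_command --pt "0.3 0 0 0 0 0" --pt "0.4 0 0 0 0 0" --pt "0.4 0 0 0 0 0"

```text
clock: 8.97
ee_pos: [0.5346, 0.0269, 0.0222]
tcp_rot: [[0.997, 0.071, -0.001], [0.071, -0.997, -0.0], [-0.001, 0.0, -1.0]]
ft_force: [-4.9, -0.6, 2.8]
grip_width: -0.001
grasp_force: 2.3
```

Emit:
arm_command --pt "-4 0 0 0 0 0" --pt "-20 0 0 0 0 0" --pt "-40 10 -20 0 0 0" --pt "-45 35 -45 0 0 0" --pt "-45 65 -60 0 0 0" --pt "-45 100 -60 0 0 0" --pt "-45 135 -60 0 0 0" --pt "-45 170 -60 0 0 0" --pt "-45 205 -60 0 0 0" --pt "-30 240 -60 0 0 0" --pt "0 270 -60 0 0 0" --pt "22 277 -60 0 0 0"

```text
clock: 9.97
ee_pos: [0.5782, -0.2525, 0.0824]
tcp_rot: [[0.998, 0.067, 0.002], [0.067, -0.998, -0.002], [0.002, 0.002, -1.0]]
ft_force: [-0.2, -0.9, 0.4]
grip_width: -0.002
grasp_force: 0.0
```

```bash
python3 - <<'E'
from h import *
from workcell import r
p=np.load("p.npy");t=r.get_image("top")
for a,c,w in biscuits(t): print(a,(inv(p,w)*1000).round(1))
cv2.imwrite("pics/t2.png",cv2.resize(t["frame"][175:275,205:430],None,fx=3.5,fy=3.5,interpolation=cv2.INTER_CUBIC))
E
python3 go.py 12,-168,22
```

```text
452 [ 29.6 -29.3]
454 [29.3 40.5]
453 [ 29.7 109.2]
450 [ 28.4 181.1]
t 10.02 gauge [  16.6 -172.5] z 82.1 F [-2.7  1.8 -1. ]
turn [ 0.12 -0.21 -0.16]
12,-168,22 [-4.8 -4.6 60. ]
```

View pics/t2.png

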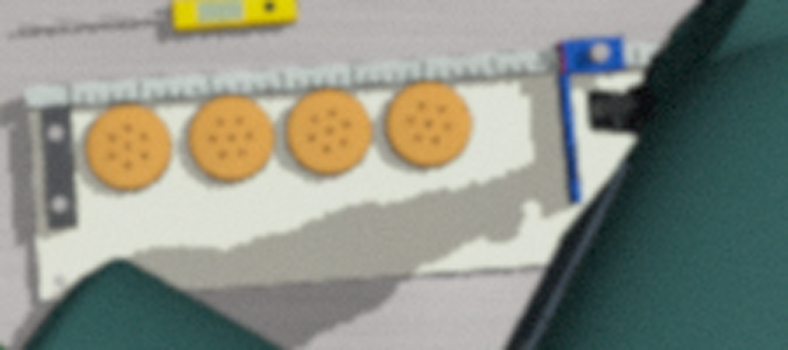

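All four biscuits are in line along the fence, at crop (128,147), (231,138), (329,131) and (428,124). The shut fingers, around (615,110), are behind the blade at (570,140). Next I'll lower and push the cursor.

Emit:
arm_command --pt "-4 -4 20 0 0 0" --pt "-4 -4 40 0 0 0" --pt "-4 -4 52 0 0 0" --pt "-4 -4 58 0 0 0" --pt "-4 -4 60 0 0 0" --pt "-4 -4 60 0 0 0"

```text
clock: 10.52
ee_pos: [0.5724, -0.2442, 0.0224]
tcp_rot: [[0.997, 0.071, 0.0], [0.071, -0.997, -0.0], [0.0, 0.0, -1.0]]
ft_force: [0.9, -0.1, 1.0]
grip_width: 0.0
grasp_force: 0.0
```

```bash
python3 go.py 12,-143.5,22 12,-49,22
```

```text
t 10.52 gauge [   8.1 -164.3] z 22.4 F [ 0.9 -0.1  1. ]
turn [ 0.   -0.01 -0.01]
12,-143.5,22 [  3.9 -20.8   0.4]
12,-49,22 [   3.9 -115.3    0.4]
```

Emit:
arm_command --pt "1 -5 0 0 0 0" --pt "2 -10 0 0 0 0" --pt "3 -14 0 0 0 0" --pt "4 -17 0 0 0 0" --pt "4 -20 0 0 0 0" --pt "4 -23 0 0 0 0" --pt "4 -26 0 0 0 0" --pt "4 -29 0 0 0 0" --pt "4 -33 0 0 0 0" --pt "4 -37 0 0 0 0" --pt "4 -41 0 0 0 0" --pt "4 -45 0 0 0 0"

```text
clock: 11.52
ee_pos: [0.5731, -0.1986, 0.0223]
tcp_rot: [[0.998, 0.071, 0.0], [0.071, -0.998, 0.0], [0.0, -0.0, -1.0]]
ft_force: [1.0, -1.4, 0.7]
grip_width: -0.0
grasp_force: 0.7
```

Emit:
arm_command --pt "0 -4 0 0 0 0" --pt "0 -8 0 0 0 0" --pt "0 -12 0 0 0 0" --pt "0 -16 0 0 0 0" --pt "0 -20 0 0 0 0" --pt "0 -24 0 0 0 0" --pt "0 -28 0 0 0 0" --pt "0 -32 0 0 0 0" --pt "0 -36 0 0 0 0" --pt "0 -40 0 0 0 0" --pt "0 -44 0 0 0 0" --pt "0 -48 0 0 0 0"

```text
clock: 12.52
ee_pos: [0.5697, -0.1508, 0.0223]
tcp_rot: [[0.998, 0.071, 0.0], [0.071, -0.998, -0.0], [0.0, 0.0, -1.0]]
ft_force: [1.2, -0.9, -0.6]
grip_width: -0.0
grasp_force: 0.7
```

```bash
python3 - <<'E'
from h import *
from workcell import r
p=np.load("p.npy");t=r.get_image("top")
for a,c,w in biscuits(t): print(a,(inv(p,w)*1000).round(1))
cv2.imwrite("pics/t3.png",cv2.resize(t["frame"][175:275,205:430],None,fx=3.5,fy=3.5,interpolation=cv2.INTER_CUBIC))
E
python3 go.py 12,-49,22
```

```text
782 [31.1 16.8]
453 [ 29.7 109. ]
452 [ 28.4 181.1]
t 12.57 gauge [ 11.9 -70.2] z 22.3 F [0.5 0.4 0.2]
turn [-0.02  0.01  0.01]
12,-49,22 [  0.1 -21.2   0.3]
```

View pics/t3.png

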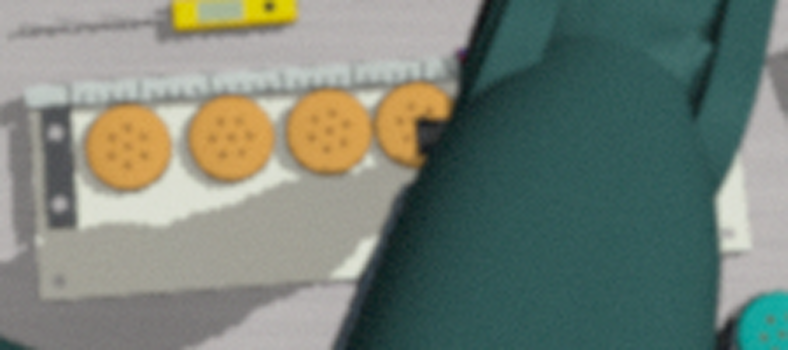

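The row is starting to close up: the blade is carrying the last biscuit at (415,123) up to its neighbour at (329,131). About 24 mm remain.

Emit:
arm_command --pt "0 -2 0 0 0 0" --pt "0 -4 0 0 0 0" --pt "0 -6 0 0 0 0" --pt "0 -8 0 0 0 0" --pt "0 -10 0 0 0 0" --pt "0 -12 0 0 0 0" --pt "0 -14 0 0 0 0" --pt "0 -16 0 0 0 0" --pt "0 -17 0 0 0 0" --pt "0 -18 0 0 0 0" --pt "0 -19 0 0 0 0" --pt "0 -19 0 0 0 0"

```text
clock: 13.57
ee_pos: [0.5684, -0.132, 0.0223]
tcp_rot: [[0.997, 0.071, -0.0], [0.071, -0.997, 0.0], [-0.0, -0.0, -1.0]]
ft_force: [-0.2, -0.6, 0.0]
grip_width: -0.0
grasp_force: 0.3
```

Emit:
arm_command --pt "0 -0.5 0 0 0 0" --pt "0 -1 0 0 0 0" --pt "0 -1.5 0 0 0 0" --pt "0 -2 0 0 0 0" --pt "0 -2 0 0 0 0"

```text
clock: 13.98
ee_pos: [0.5682, -0.1301, 0.0223]
tcp_rot: [[0.997, 0.071, -0.0], [0.071, -0.997, 0.0], [-0.0, -0.0, -1.0]]
ft_force: [-0.2, -1.1, 0.3]
grip_width: 0.003
grasp_force: 0.7
```

```bash
python3 - <<'E'
from h import *
from workcell import r
p=np.load("p.npy");t=r.get_image("top")
f=t["frame"][175:275,205:430];m=cv2.inRange(cv2.cvtColor(f,cv2.COLOR_BGR2HSV),(8,110,90),(22,255,255))
c=cv2.HoughCircles(m,cv2.HOUGH_GRADIENT_ALT,1,15,param1=200,param2=.5,minRadius=10,maxRadius=14)
if c is not None:
    for q in c.reshape(-1,3): print(q.round(1),(inv(p,ray(t,q[0]+205,q[1]+175,.022))*1000).round(1))
for a,c,w in biscuits(t): print(a,(inv(p,w)*1000).round(1))
E
python3 go.py 12,-45.7,22
```

```text
[36.  41.  12.2] [ 29.9 181.4]
[61.  39.  12.1] [ 30.4 120. ]
[84.  37.  12.1] [31.4 63.4]
1683 [ 30.1 101.6]
t 14.03 gauge [ 12.  -50.2] z 22.3 F [ 0.2 -1.5  0.1]
turn [-0.01  0.01 -0.01]
12,-45.7,22 [ 0.  -4.5  0.3]
```

Emit:
arm_command --pt "0 -0.5 0 0 0 0" --pt "0 -1 0 0 0 0" --pt "0 -1.5 0 0 0 0" --pt "0 -2 0 0 0 0" --pt "0 -2 0 0 0 0"

```text
clock: 14.45
ee_pos: [0.5681, -0.1281, 0.0223]
tcp_rot: [[0.997, 0.071, -0.0], [0.071, -0.997, 0.0], [0.0, -0.0, -1.0]]
ft_force: [-1.4, -1.1, -0.1]
grip_width: 0.003
grasp_force: 0.7
```

Emit:
arm_command --pt "0 -0.5 0 0 0 0" --pt "0 -1 0 0 0 0" --pt "0 -1 0 0 0 0"

```text
clock: 14.7
ee_pos: [0.568, -0.1271, 0.0223]
tcp_rot: [[0.997, 0.071, -0.0], [0.071, -0.997, 0.0], [-0.0, -0.0, -1.0]]
ft_force: [-0.8, -0.7, -0.9]
grip_width: -0.005
grasp_force: 0.7
```

Emit:
arm_command --pt "0 -0.4 0 0 0 0" --pt "0 -0.8 0 0 0 0" --pt "0 -0.8 0 0 0 0"

```text
clock: 14.95
ee_pos: [0.568, -0.1263, 0.0223]
tcp_rot: [[0.997, 0.071, -0.0], [0.071, -0.997, 0.0], [-0.0, -0.0, -1.0]]
ft_force: [-1.9, -1.2, -0.0]
grip_width: 0.001
grasp_force: 0.7
```

Now at y ≈ -46.4.

Emit:
arm_command --pt "0 -0.4 0 0 0 0" --pt "0 -0.8 0 0 0 0" --pt "0 -0.8 0 0 0 0"

```text
clock: 15.2
ee_pos: [0.5679, -0.1255, 0.0223]
tcp_rot: [[0.997, 0.071, -0.0], [0.071, -0.997, 0.0], [-0.0, -0.0, -1.0]]
ft_force: [-0.4, -2.2, -1.1]
grip_width: 0.003
grasp_force: 0.7
```

Emit:
arm_command --pt "0 -0.4 0 0 0 0" --pt "0 -0.8 0 0 0 0" --pt "0 -0.8 0 0 0 0"

```text
clock: 15.45
ee_pos: [0.5679, -0.1248, 0.0223]
tcp_rot: [[0.998, 0.071, -0.0], [0.071, -0.998, -0.0], [-0.0, 0.0, -1.0]]
ft_force: [-1.4, -1.8, -0.9]
grip_width: -0.003
grasp_force: 0.9
```

Emit:
arm_command --pt "0 -0.3 0 0 0 0" --pt "0 -0.6 0 0 0 0" --pt "0 -0.6 0 0 0 0"

```text
clock: 15.7
ee_pos: [0.5678, -0.1245, 0.0223]
tcp_rot: [[0.998, 0.07, -0.0], [0.07, -0.998, -0.001], [-0.0, 0.001, -1.0]]
ft_force: [-1.4, -4.5, -0.8]
grip_width: -0.002
grasp_force: 2.3
```

Emit:
arm_command --pt "0 -0.3 0 0 0 0" --pt "0 -0.6 0 0 0 0" --pt "0 -0.6 0 0 0 0" --pt "0 -0.6 0 0 0 0"

```text
clock: 16.03
ee_pos: [0.5678, -0.1242, 0.0223]
tcp_rot: [[0.998, 0.07, -0.0], [0.07, -0.998, -0.001], [-0.0, 0.001, -1.0]]
ft_force: [-1.6, -6.7, -1.5]
grip_width: 0.003
grasp_force: 3.5
```

The row has closed solid: the last 0.6 mm of commanded motion only raised the force. I'll back off and lift clear.

Emit:
arm_command --pt "0 0.5 0 0 0 0" --pt "0 2 0 0 0 0" --pt "0 8 0 0 0 0" --pt "0 18 0 0 0 0" --pt "0 25 -20 0 0 0" --pt "0 30 -50 0 0 0" --pt "0 40 -85 0 0 0" --pt "-20 65 -110 0 0 0" --pt "-45 95 -120 0 0 0" --pt "-75 125 -125 0 0 0" --pt "-105 155 -125 0 0 0" --pt "-135 185 -125 0 0 0"

```text
clock: 17.03
ee_pos: [0.4466, -0.3176, 0.1479]
tcp_rot: [[0.997, 0.071, 0.001], [0.071, -0.997, -0.001], [0.001, 0.001, -1.0]]
ft_force: [-0.6, -1.0, 0.2]
grip_width: -0.001
grasp_force: 0.0
```

Emit:
arm_command --pt "-25 30 0 0 0 0" --pt "-50 60 0 0 0 0" --pt "-60 75 0 0 0 0" --pt "-60 75 0 0 0 0" --pt "-60 75 0 0 0 0"

```text
clock: 17.45
ee_pos: [0.3925, -0.396, 0.1472]
tcp_rot: [[0.998, 0.068, 0.0], [0.068, -0.998, 0.0], [0.0, -0.0, -1.0]]
ft_force: [1.3, 0.7, -0.2]
grip_width: -0.005
grasp_force: 0.0
```

```bash
python3 - <<'E'
from h import *
from workcell import r
p=np.load("p.npy");t=r.get_image("top");s=r.get_image("side")
f=t["frame"][175:275,205:430];m=cv2.inRange(cv2.cvtColor(f,cv2.COLOR_BGR2HSV),(8,110,90),(22,255,255))
c=cv2.HoughCircles(m,cv2.HOUGH_GRADIENT_ALT,1,15,param1=200,param2=.4,minRadius=10,maxRadius=14)
if c is not None:
    for q in c.reshape(-1,3): print(q.round(1),(inv(p,ray(t,q[0]+205,q[1]+175,.022))*1000).round(1))
a=cv2.resize(f,(800,356),interpolation=cv2.INTER_CUBIC)[:,:]
b=cv2.resize(s["frame"][170:310,150:380],None,fx=1.7,fy=1.7,interpolation=cv2.INTER_CUBIC)
o=np.zeros((600,800,3),np.uint8);o[:356]=a;o[360:360+b.shape[0],:b.shape[1]]=b[:240]
o[360:600,400:]=cv2.resize(t["frame"],(400,300))[60:300]
cv2.imwrite("pics/end.png",o)
q=r.sense();print(q["clock"],q["ee_pos"])
E
```

```text
[109.   37.   11.9] [27.   2.3]
[58.  38.  12.1] [ 33.4 127.2]
[84.  37.  12.2] [31.4 63.4]
[33.  40.  12.1] [ 32.9 188.6]
17.55 [ 0.39348059 -0.39460385  0.14730593]
```

View pics/end.png

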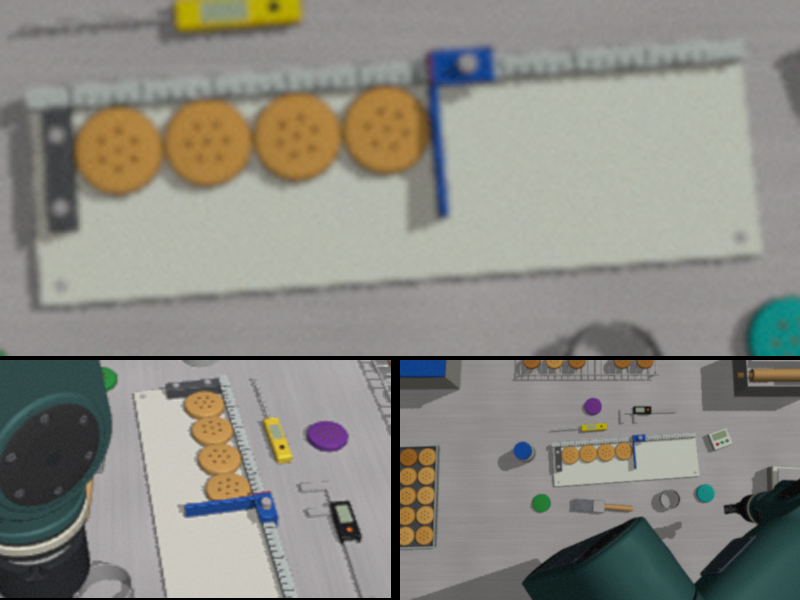

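The row is closed up at (119,150), (208,142), (297,136) and (387,129), evenly spaced 89 px apart, between the stop at (60,170) and the blade at (438,150). The hand is clear and the other items haven't moved, so I'm handing it in.

```bash
python3 -c "
from workcell import r
print(r.close_job())"
```

```text
the job is handed in; nothing more can be done
None
```

The gauge is ready to read and handed in: both stray biscuits were pushed to the fence first, then the cursor closed the row of four against the end stop. It took about 17.5 s, pushing forces stayed under about 10 N, and the hand is clear.

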